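# Change a filling station from the steel can to a thin glass bottle

## Task

Change the milk filling station over from the steel can to the tall glass bottle: swing the outlet arm well clear to either side, stand the can on the rubber mat, stand the glass bottle upright in the middle of the round filling plate, then swing the arm back until the outlet is over the middle of the bottle's mouth. The glass is very thin and cracks when gripped with more than about 15 N or when it is set down or knocked with more than about 20 N, so grip it lightly and set it down gently. Leave everything else on the table where it is.

Things in the scene. Friction and masses are not known exactly. Their poses are not given: they have to be found in the camera images.
- outlet_arm (a joint): angle of the outlet arm about its upright hinge (rad): 0 = over the filling plate; positive is counter-clockwise from above and takes the outlet to the station's -y (robot's right); turns 1.35 either way and stays where left (about 1 N sideways at the knob moves it). Level steel pipe 25 mm thick, axis 217 mm above the table, bending down to the outlet.
- station: fixed filling station; origin on the table on the arm's hinge axis, under the column; -x is towards the filling plate. Grey housing 140 x 160 mm, 108 mm tall, round the origin; round steel filling plate, 120 mm across, 20 mm tall, centred 250 mm out along -x, joined to the housing by a 12 mm tall bar 50 mm wide.
- plate (a point): centre of the top face of the filling plate, 20 mm above the table
- knob (a point): middle of the black upright round grip on top of the outlet arm, 22 mm thick, 52 mm tall (from 237 to 289 mm above the table, this point at 263), 195 mm from the hinge axis. Grip it from above.
- outlet (a point): centre of the arm's downward opening, 27 mm across, 165 mm above the table, 250 mm from the hinge axis
- can: open steel can, 64 mm across, 105 mm tall, wall 4 mm, about 0.3 kg, standing on the filling plate at the start; origin at the centre of its underside, z up; a side handle sticks out about 35 mm along its +y, so grip it across its x
- glass: tall open bottle of thin clear glass, 122 mm tall, about 0.13 kg (up to 40 % more or less); origin at the centre of its underside, z up. Body 62 mm across up to 75 mm, shoulder up to 92 mm, then a straight neck 46 mm across up to the rim; mouth 40 mm wide. A grip of 5 to 8 N on the neck is enough to carry it; a grip of more than 15 N (each finger) cracks it.
- mouth (a point): centre of the glass bottle's mouth, at the rim
- mat: flat square black rubber mat, 140 x 140 mm, 6 mm thick, fixed; origin at the centre of its underside
- low_jar: low open glass jar, 64 mm across, 55 mm tall; leave alone; origin on its underside
- lid: round steel lid lying flat, 100 mm across, with a strap handle, 36 mm tall in all; leave alone; origin on its underside
- brush: hand brush lying flat, handle towards its -x; leave alone; origin at its middle, underside
- spoon: steel spoon lying flat, handle towards its -x; leave alone; origin at its middle, underside
- cleaner: white plastic bottle with a blue cap, 66 mm across, 190 mm tall; leave alone; origin on its underside
- tin: closed aluminium tin, 90 mm across, 120 mm tall; leave alone; origin on its underside
- stopper: black rubber stopper, 40 mm across, 30 mm tall; leave alone; origin on its underside
Things that resemble listed ones, but are neither listed nor needed, are in the scene too. Of the things shaped like the mat, the black one is meant.

How it is judged:
By the outcome, as a careful person would: the job done as asked, in the order asked, and still so for the second after the job is handed in, with the robot touching nothing.
It also fails if it takes over 72 s, if anything falls off the work surface, if the arm or the gripper's body presses on something with over 40 N, if the wrist force passes 120 N, or if a joint passes its speed limit or range.

## Robot

A 6-joint arm with a two-finger parallel gripper is mounted at the origin on the work surface. World frame = base frame: x ahead of the robot, y to its left, z up, the work surface at z = 0. Lengths are in m, angles in rad, forces in N, time in s.
With the tool pointing down it reaches from about 0.25 to 0.85 m from the base axis. Payload 12.5 kg.
Tool frame: the origin (TCP) lies on the centre line of the jaws, within the pads' length; the fingertips stand 17 mm ahead of it and the grasp point (between the pads) lies 2 mm behind it; z points along the fingers, y is the line along which they close (so a half turn about z gives the same grasp; the last joint's range is limited). The gripper opens to 93 mm and grips with 3 to 60 N. Pads are 15 mm wide; open, the fingers measure 128 mm over their backs; the gripper's body (75 mm by 188 mm) begins 65 mm behind the grasp point.
Start: joints at [-1.192, 0.351, 1.652, -0, 1.139, -0.085], TCP at [0.246, -0.492, 0.213] pointing down, gripper open.
Joint ranges: [-2.75, 2.75], [-0.79, 2.1], [0.01, 2.65], [-1.57, 4.71], [0.07, 3.14], [-2.87, 2.87]. Speed limits (rad/s): [2.22, 2.22, 2.79, 3.14, 3.14, 3.14].

## Interface

Orientations are given as a 3x3 rotation matrix whose columns are the frame's x, y, z axes.
In Python, from bench import manip gives the robot as it stands.
- The arm moves only by the shell command python3 -m handwheel 'ROWS' [FORCE]. ROWS is JSON, one flat list of numbers, 7 for each row, row after row: the turn, a rotation vector about the tool's x, y, z normalised to -1 to 1, where 1 is 0.5 rad, then the shift along the tool's x, y, z normalised to -1 to 1, where 1 is 0.2 m, then the opening, from 0 (shut) to 1 (fully open). A call has exactly 10 rows; each row is the pose to reach, as a shift and turn from the pose commanded when the call began, along the tool's axes at that moment; what a row does not reach only later rows make up. A row lasts 1/12 s, in which the tool goes at most 41.7 mm and 7.16 degrees, less where a joint would pass 70% of its speed; a pose out of reach is approached as far as the arm can. A call with a number of a shift or a turn outside -1 to 1 is refused whole. A call with a gripper value outside its range is refused whole. The fingers move at their own pace and stop on an object; FORCE is the grip in N (left out, the last holds). Time passes only in rows, so rows that repeat a pose let the fingers close, or fill a call up. It gives the time, the measured TCP pose, the force, the opening and the grip force at its end, in the units of the state.
- manip.sense(): the state, without advancing time (a new reading comes with each control period).
- manip.camera(name): name is "scene" or "top"; returns a dict with "img" (480x640x3 uint8, red, green, blue), "K" (3x3 intrinsics, pixels), "world_to_cam" (4x4, takes a point from world to camera coordinates). Camera axes: x right, y down, z forward; pixel columns grow to the right and rows downward; lengths in m; the calibration is good to about 2 mm. A picture is of the moment at which its call begins. There is no depth.
- manip.close_job(): hands the job in; it is judged then, once.
The state is a dict: "t": time; "qpos": joint angles; "qvel": joint speeds; "joint_efforts": joint torques, N m; "eef_pos": TCP position; "tool_rot": TCP orientation; "force": force on the tool from outside, world axes, zero at the start; "wrist_torque": the same for the moment, N m; "width": finger opening in m; "finger_force": force on a finger pad.
Only numpy, scipy, OpenCV 4.12 (cv2) and the standard library are available. Lean on these libraries where they do the work, as an engineer would, in place of code of your own. Each camera call takes 0.05 s, during which the arm holds its last target. There are 200 camera calls.

## Working session

There is one attempt and no reset: what is moved stays moved. The work goes in short steps, Python scripts to look and compute and a shell command to move; the robot and the scene stay as the last step left them, time stands still between calls to the robot, and variables do not carry over. Pictures are saved under pics/ and viewed, at most 10 in all, crops included, and the job is handed in when it is done.

```bash
mkdir -p pics
python3 - <<'E'
from bench import manip
import cv2
for n in("top","scene"):
    c=manip.camera(n);cv2.imwrite(f"pics/{n}0.png",c["img"][:,:,::-1]);print(n,c["K"].round(1).tolist(),c["world_to_cam"].round(4).tolist())
s=manip.sense();print(s["t"],s["eef_pos"],s["tool_rot"],s["width"],s["force"])
E
```

```text
top [[568.0, 0.0, 310.7], [0.0, 568.0, 241.0], [0.0, 0.0, 1.0]] [[0.0113, -0.9998, 0.0149, -0.0178], [-0.982, -0.0139, -0.1885, 0.5154], [0.1887, -0.0125, -0.982, 1.6856], [0.0, 0.0, 0.0, 1.0]]
scene [[585.2, 0.0, 326.3], [0.0, 585.2, 243.7], [0.0, 0.0, 1.0]] [[-0.8576, 0.5143, -0.0081, 0.4306], [0.4125, 0.6784, -0.6079, -0.0771], [-0.3071, -0.5247, -0.794, 1.6353], [0.0, 0.0, 0.0, 1.0]]
0.1 [ 0.24596326 -0.49160652  0.21206896] [[ 8.94357851e-01  4.47352090e-01 -3.75478437e-04]
 [ 4.47352242e-01 -8.94357387e-01  9.14322446e-04]
 [ 7.32121438e-05 -9.85702579e-04 -9.99999512e-01]] 0.09304056717111205 [-0.31157119 -0.32910383  1.30401631]
```

View pics/top0.png

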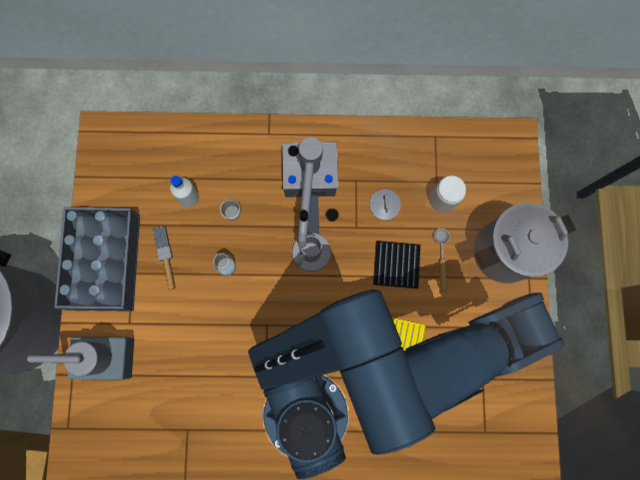

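View pics/scene0.png

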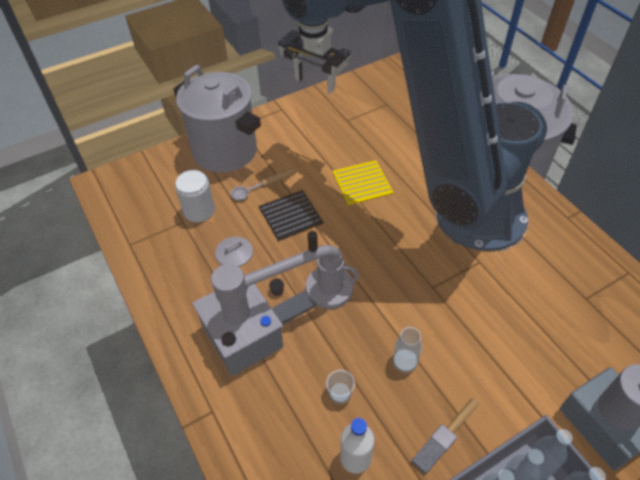

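The top view shows the outlet arm over the plate at (312,252), with the knob at (304,215). The black mat is at (397,264) and a yellow one, not wanted, at (410,333). There are two open-glass candidates:
- Top (224,263) / scene (407,350) is tall with a narrow neck, so it fits the bottle.
- Top (230,210) / scene (340,387) is low and wide, so it is the low jar.

The bottles in the crate are not meant. I'll confirm with an enlarged crop.

```bash
cat > h.py <<'E'
import numpy as np,cv2
from bench import manip
def unproj(c,u,v,z):
    M=c["world_to_cam"];R,t=M[:3,:3],M[:3,3]
    o=-R.T@t;d=R.T@np.linalg.solve(c["K"],[u,v,1.]);return o+d*(z-o[2])/d[2]
def proj(c,p):
    q=c["world_to_cam"][:3,:3]@np.array(p)+c["world_to_cam"][:3,3];q=c["K"]@q;return q[:2]/q[2]
def ring(c,im,p,r,col,off=(0,0),s=1):
    a=np.linspace(0,2*np.pi,60);pts=np.array([(proj(c,[p[0]+r*np.cos(k),p[1]+r*np.sin(k),p[2]])-off)*s for k in a])
    cv2.polylines(im,[pts.round().astype(int)],True,col,1,cv2.LINE_AA)
def crop(c,x,y,w,h,s):
    return cv2.resize(c["img"][y:y+h,x:x+w,::-1],None,fx=s,fy=s,interpolation=cv2.INTER_CUBIC)
E
python3 - <<'E'
from h import *
c=manip.camera("top");d=manip.camera("scene")
a=crop(c,190,180,110,110,3.6);b=crop(c,270,130,160,170,3.6)
e=crop(d,300,220,140,190,3.15)
W=np.zeros((600,800,3),np.uint8)
A=crop(c,195,190,60,90,4.4);W[:396,:264]=A
B=crop(c,270,130,160,165,1.8);W[396:,:288]=cv2.resize(B,(288,204))
E_=crop(d,240,210,190,210,2.8);W[:588,264:796]=E_
cv2.imwrite("pics/crop1.png",W)
# candidates
print("plate", unproj(c,312,252,.02))
print("glass top rim",unproj(c,222,256,.122),"scene",unproj(d,410,336,.122))
print("mat top",unproj(c,397,264,.006),"scene",unproj(d,291,214,.006))
print("hinge top",unproj(c,311,149,.24))
E
```

```text
plate [ 0.48666655 -0.01599239  0.02      ]
glass top rim [0.453699   0.24661424 0.122     ] scene [0.43963764 0.25115377 0.122     ]
mat top [ 0.45483986 -0.28135561  0.006     ] scene [ 0.45085946 -0.27777281  0.006     ]
hinge top [ 0.74119009 -0.00665285  0.24      ]
```

View pics/crop1.png

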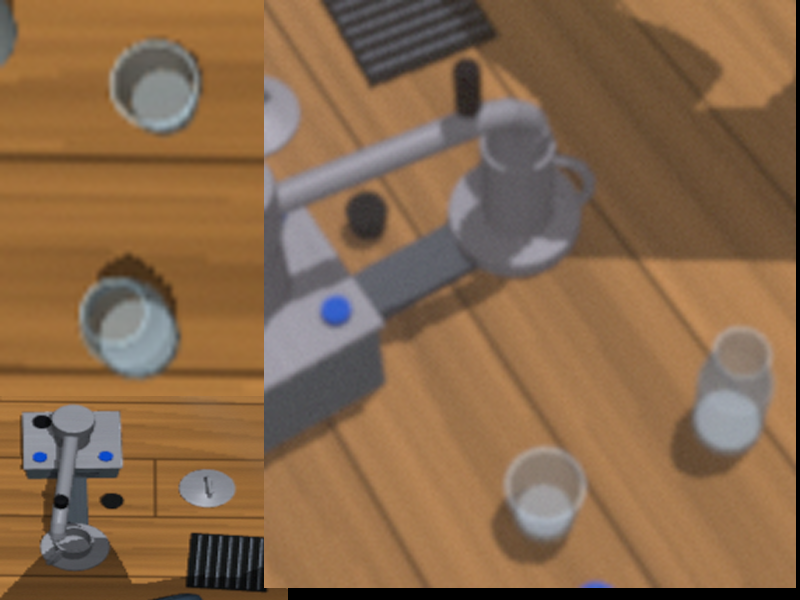

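The crop confirms it: the lower glass in the top crop (image px ~221,261; scene 411,336) has a narrow neck and shoulder, so it is the bottle. The other is the low wide jar. The black mat is the one next to the lid. Next I'll fit the positions jointly in both views.

```bash
cat >> h.py <<'E'
def gmap(c):
    g=cv2.GaussianBlur(c["img"],(0,0),1.0).astype(np.float32)
    return np.sqrt(sum(cv2.Sobel(g,cv2.CV_32F,*k)**2 for k in((1,0),(0,1))).sum(2))
def score(cs,gs,p,rings):
    s=0;a=np.linspace(0,2*np.pi,72,endpoint=False)
    for c,g in zip(cs,gs):
        for z,r in rings:
            P=np.c_[p[0]+r*np.cos(a),p[1]+r*np.sin(a),np.full(72,z)]
            q=(c["world_to_cam"][:3,:3]@P.T).T+c["world_to_cam"][:3,3];q=q@c["K"].T;q=(q[:,:2]/q[:,2:]).astype(np.float32)
            s+=np.minimum(cv2.remap(g,q[:,0].copy(),q[:,1].copy(),cv2.INTER_LINEAR),150).mean()
    return s
def fit(cs,gs,p0,rings,w=.02):
    best=None
    for st,ww in((.002,w),(.0005,.002)):
        p0=best[1] if best else p0
        k=np.arange(-ww,ww+1e-9,st)
        best=max((score(cs,gs,(p0[0]+x,p0[1]+y),rings),(p0[0]+x,p0[1]+y)) for x in k for y in k)
    return best[1]
E
python3 - <<'E'
from h import *
c=manip.camera("top");d=manip.camera("scene");cs=[c,d];gs=[gmap(c),gmap(d)]
T=dict(plate=((.487,-.012),[(.02,.06),(0.0,.06)]),can=((.487,-.012),[(.125,.032),(.125,.028)]),glass=((.445,.25),[(.122,.023),(0.0,.031)]),
 knob=((.575,.003),[(.289,.011)]))
R={}
for k,(p,r) in T.items():
    R[k]=fit(cs,gs,p,r);print(k,np.round(R[k],4),[np.round(fit([cs[i]],[gs[i]],R[k],r,.012),4).tolist() for i in(0,1)])
print("knob hand",unproj(c,304,215,.289),unproj(d,312.3,234,.289))
print("housing",[unproj(c,u,v,.108).round(3) for u,v in((282,142),(338,142),(282,188),(338,188))])
W=np.zeros((600,800,3),np.uint8);s=4
for c_,ox,(x,y,w,h),(x2,y2,w2,h2) in((c,0,(270,195,95,75),(200,235,50,50)),(d,400,(275,220,95,85),(380,315,50,60))):
    A=crop(c_,x,y,w,h,s);B=crop(c_,x2,y2,w2,h2,s)
    for k,(p,r) in T.items():
        for z,rr in r:
            for im,o in((A,(x,y)),(B,(x2,y2))): ring(c_,im,(*R[k],z),rr,(0,0,255) if z>.1 else (0,255,0),o,s)
    W[:h*s,ox:ox+w*s]=A; W[350:350+h2*s,ox:ox+w2*s]=B
cv2.imwrite("pics/fit1.png",W)
E
```

```text
plate [ 0.488 -0.013] [[0.4895, -0.013], [0.4865, -0.013]]
can [ 0.4855 -0.006 ] [[0.4855, -0.006], [0.4825, -0.0065]]
glass [0.4385 0.2495] [[0.442, 0.2495], [0.4375, 0.2495]]
knob [0.559 0.007] [[0.5665, 0.007], [0.545, 0.015]]
knob hand [0.53938844 0.01036847 0.289     ] [0.54170639 0.01298479 0.289     ]
housing [array([0.81 , 0.081, 0.108]), array([ 0.813, -0.09 ,  0.108]), array([0.665, 0.077, 0.108]), array([ 0.668, -0.091,  0.108])]
```

View pics/fit1.png

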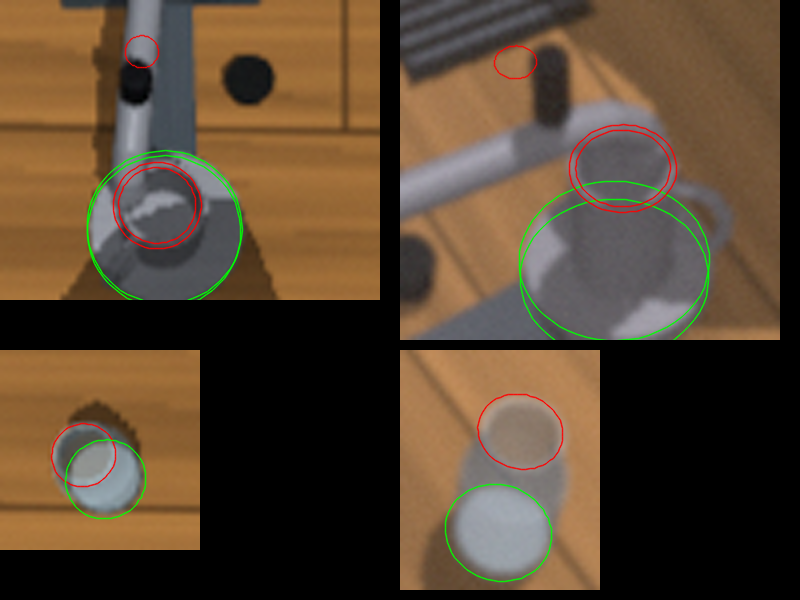

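Measured positions:
- Plate (0.488, -0.013)
- Can about (0.485, -0.0065)
- Glass (0.440, 0.2495)
- Hinge about (0.738, -0.0055)
- Knob about (0.5425, 0.0115), which is 0.196 from the hinge (195 mm given)

So the arm is at about -0.12 rad and I'll swing it towards -y. First move is towards the knob.

```bash
cat >> h.py <<'E'
def to(x,y,z,yaw):
    s=manip.sense();R=s["tool_rot"];e=(R.T@(np.array([x,y,z])-s["eef_pos"]))/.2
    c=np.array([[np.cos(yaw),np.sin(yaw),0],[np.sin(yaw),-np.cos(yaw),0],[0,0,-1.]])
    print("shift",e.round(3),"turn",(cv2.Rodrigues(R.T@c)[0].ravel()/.5).round(3),"t",round(s["t"],2),"pos",s["eef_pos"].round(4),"F",s["force"].round(1),"w",round(s["width"],4))
E
python3 -m handwheel '[0,0,0,0.08,-0.05,-0.06,1, 0,0,0,0.16,-0.1,-0.12,1, 0,0,0,0.24,-0.16,-0.18,1, 0,0,0,0.33,-0.21,-0.24,1, 0,0,0,0.41,-0.27,-0.3,1, 0,0,0,0.49,-0.32,-0.36,1, 0,0,0,0.57,-0.37,-0.42,1, 0,0,0,0.65,-0.42,-0.48,1, 0,0,0,0.73,-0.47,-0.54,1, 0,0,0,0.82,-0.53,-0.59,1]' 15
python3 -m handwheel '[0,0,0.06,0.08,-0.05,0,1, 0,0,0.11,0.16,-0.1,0,1, 0,0,0.17,0.24,-0.16,0,1, 0,0,0.22,0.33,-0.21,0,1, 0,0,0.28,0.41,-0.27,0,1, 0,0,0.33,0.49,-0.32,0,1, 0,0,0.39,0.57,-0.37,0,1, 0,0,0.44,0.65,-0.42,0,1, 0,0,0.5,0.73,-0.47,0,1, 0,0,0.55,0.82,-0.53,0,1]'
python3 -c "
from h import *
to(.5425,.0115,.33,-.087)"
```

```text
t: 1.13
eef_pos: [0.3456, -0.3231, 0.3314]
tool_rot: [[0.894, 0.447, 0.0], [0.447, -0.894, -0.0], [0.0, 0.001, -1.0]]
force: [-0.3, 0.0, 0.6]
width: 0.0931
finger_force: 0.0
t: 1.97
eef_pos: [0.4449, -0.1549, 0.3305]
tool_rot: [[0.983, 0.186, -0.0], [0.186, -0.983, -0.0], [-0.0, 0.0, -1.0]]
force: [0.3, -0.6, -0.7]
width: 0.0927
finger_force: 0.0
shift [ 0.634 -0.726  0.003] turn [0.    0.    0.548] t 1.97 pos [ 0.4449 -0.1549  0.3305] F [ 0.3 -0.6 -0.7] w 0.0927
```

```bash
python3 -m handwheel '[0,0,0.06,0.07,-0.08,0,1, 0,0,0.12,0.14,-0.16,0,1, 0,0,0.18,0.21,-0.24,0,1, 0,0,0.24,0.28,-0.32,0,1, 0,0,0.3,0.35,-0.4,0,1, 0,0,0.36,0.42,-0.48,0,1, 0,0,0.42,0.49,-0.56,0,1, 0,0,0.48,0.56,-0.64,0,1, 0,0,0.55,0.634,-0.726,0,1, 0,0,0.55,0.634,-0.726,0,1]'
python3 - <<'E'
from h import *
to(.5425,.0115,.26,-.087)
c=manip.camera("top");d=manip.camera("scene")
W=np.zeros((600,800,3),np.uint8)
A=crop(d,250,160,130,150,4);W[:600,:520]=A
B=crop(c,270,180,70,90,4);W[:360,520:800]=B
cv2.imwrite("pics/knob.png",W)
E
```

```text
t: 2.8
eef_pos: [0.5429, 0.0134, 0.3301]
tool_rot: [[0.996, -0.086, -0.0], [-0.086, -0.996, 0.001], [-0.0, -0.001, -1.0]]
force: [0.5, -0.0, -0.1]
width: 0.0928
finger_force: 0.0
shift [-0.001  0.01   0.351] turn [-0.002  0.     0.002] t 2.8 pos [0.5429 0.0134 0.3301] F [ 0.5 -0.  -0.1] w 0.0928
```

View pics/knob.png

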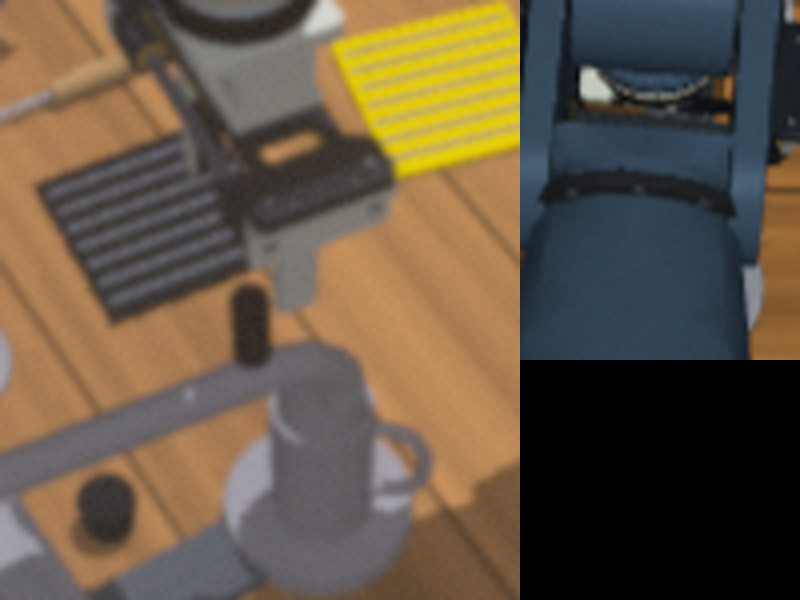

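The crop shows the knob top at (250,290), under the midpoint of the two fingertips (about (245,235), 50 mm higher), so the jaws straddle it. Descend and grip.

```bash
python3 -m handwheel '[0,0,0,0,0.01,0.05,1, 0,0,0,0,0.01,0.1,1, 0,0,0,0,0.01,0.15,1, 0,0,0,0,0.01,0.2,1, 0,0,0,0,0.01,0.25,1, 0,0,0,0,0.01,0.3,1, 0,0,0,0,0.01,0.35,1, 0,0,0,0,0.01,0.35,0.4, 0,0,0,0,0.01,0.35,0.1, 0,0,0,0,0.01,0.35,0.1]' 15
python3 -m handwheel '[0,0,0,0,0,0,0.1, 0,0,0,0,0,0,0.1, 0,0,0,0,0,0,0.1, 0,0,0,0,0,0,0.1, 0,0,0,0,0,0,0.1, 0,0,0,0,0,0,0.1, 0,0,0,0,0,0,0.1, 0,0,0,0,0,0,0.1, 0,0,0,0,0,0,0.1, 0,0,0,0,0,0,0.1]' 15
python3 -c "
import numpy as np
for a in np.linspace(.044,.44,10): print((-a/.5).round(3),(.195*(1-np.cos(a))/.2).round(3),(.195*np.sin(a)/.2).round(3))"
```

```text
t: 3.73
eef_pos: [0.5419, 0.0089, 0.2609]
tool_rot: [[0.996, -0.086, 0.001], [-0.086, -0.996, -0.0], [0.001, -0.0, -1.0]]
force: [-1.0, -0.8, 0.6]
width: 0.0775
finger_force: 0.0
t: 4.57
eef_pos: [0.5417, 0.009, 0.2606]
tool_rot: [[0.996, -0.086, -0.0], [-0.086, -0.996, 0.0], [-0.0, -0.0, -1.0]]
force: [-0.4, 0.6, 0.2]
width: 0.0216
finger_force: 15.0
-0.088 0.001 0.043
-0.176 0.004 0.086
-0.264 0.008 0.128
-0.352 0.015 0.171
-0.44 0.023 0.213
-0.528 0.034 0.254
-0.616 0.046 0.296
-0.704 0.06 0.336
-0.792 0.075 0.376
-0.88 0.093 0.415
```

```bash
python3 -m handwheel '[0,0,-0.088,0.001,0.043,0,0.1, 0,0,-0.176,0.004,0.086,0,0.1, 0,0,-0.264,0.008,0.128,0,0.1, 0,0,-0.352,0.015,0.171,0,0.1, 0,0,-0.44,0.023,0.213,0,0.1, 0,0,-0.528,0.034,0.254,0,0.1, 0,0,-0.616,0.046,0.296,0,0.1, 0,0,-0.704,0.06,0.336,0,0.1, 0,0,-0.792,0.075,0.376,0,0.1, 0,0,-0.88,0.093,0.415,0,0.1]'
```

```text
t: 5.4
eef_pos: [0.5548, -0.0752, 0.2605]
tool_rot: [[0.937, 0.348, 0.004], [0.348, -0.937, 0.001], [0.004, 0.0, -1.0]]
force: [12.7, 6.3, -5.7]
width: 0.0213
finger_force: 15.0
```

```bash
for i in 1; do python3 -m handwheel '[0,0,-0.088,0.006,0.043,0,0.1, 0,0,-0.176,0.009,0.086,0,0.1, 0,0,-0.264,0.013,0.128,0,0.1, 0,0,-0.352,0.02,0.171,0,0.1, 0,0,-0.44,0.028,0.213,0,0.1, 0,0,-0.528,0.039,0.254,0,0.1, 0,0,-0.616,0.051,0.296,0,0.1, 0,0,-0.704,0.065,0.336,0,0.1, 0,0,-0.792,0.08,0.376,0,0.1, 0,0,-0.88,0.1,0.415,0,0.1]'; done
python3 -m handwheel '[0,0,-0.088,0.006,0.043,0,0.1, 0,0,-0.176,0.009,0.086,0,0.1, 0,0,-0.264,0.013,0.128,0,0.1, 0,0,-0.352,0.02,0.171,0,0.1, 0,0,-0.44,0.028,0.213,0,0.1, 0,0,-0.528,0.039,0.254,0,0.1, 0,0,-0.616,0.051,0.296,0,0.1, 0,0,-0.704,0.065,0.336,0,0.1, 0,0,-0.792,0.08,0.376,0,0.1, 0,0,-0.792,0.08,0.376,0,0.1]'
python3 -c "
from h import *
to(.485,-.0065,.25,0)"
```

```text
t: 6.23
eef_pos: [0.6018, -0.1455, 0.2605]
tool_rot: [[0.699, 0.715, 0.002], [0.715, -0.699, 0.002], [0.003, 0.0, -1.0]]
force: [4.8, 6.2, -0.8]
width: 0.0216
finger_force: 15.0
t: 7.07
eef_pos: [0.6669, -0.1871, 0.2605]
tool_rot: [[0.369, 0.929, 0.002], [0.929, -0.369, 0.001], [0.002, 0.001, -1.0]]
force: [1.9, 5.1, 2.6]
width: 0.0217
finger_force: 15.0
shift [ 0.503 -1.179  0.052] turn [-0.    -0.005  2.386] t 7.07 pos [ 0.6669 -0.1871  0.2605] F [1.9 5.1 2.6] w 0.0217
```

```bash
python3 -m handwheel '[0,0,0,0,0,0,0.5, 0,0,0,0,0,0,0.5, 0,0,0,0,0,0,0.5, 0,0,0,0,0,0,0.5, 0,0,0,0,0,0,0.5, 0,0,0,0,0,-0.08,0.6, 0,0,0,0,0,-0.16,0.6, 0,0,0,0,0,-0.24,0.8, 0,0,0,0,0,-0.32,1, 0,0,0,0,0,-0.4,1]'
python3 - <<'E'
from h import *
from scipy.optimize import least_squares as L
P=np.array([(.5417,.009),(.5548,-.0752),(.6018,-.1455),(.6669,-.1871)])
r=L(lambda h:np.hypot(*(P-h).T)-.195,[.738,-.005]);print("hinge",r.x,r.fun)
to(.485,-.0065,.34,0)
d=manip.camera("scene")
for z in(.06,.075,.09): print(unproj(d,358,274.5,z))
c=manip.camera("top")
cs=[c,d];gs=[gmap(c),gmap(d)]
print("can scene",[fit([d],[gs[1]],(.485,-.007),r,.014) for r in ([(.125,.032),(.125,.028)],[(.125,.032),(.02,.032)])])
W=np.zeros((600,800,3),np.uint8);A=crop(d,270,205,130,110,6)[:600,:800]
ring(d,A,(.485,-.0065,.125),.032,(0,0,255),(270,205),6);ring(d,A,(.485,-.0065,.02),.032,(0,255,0),(270,205),6)
cv2.imwrite("pics/can.png",A)
E
```

```text
t: 7.9
eef_pos: [0.6653, -0.1877, 0.3414]
tool_rot: [[0.372, 0.928, -0.0], [0.928, -0.372, -0.0], [-0.0, 0.0, -1.0]]
force: [-1.2, 0.3, 0.3]
width: 0.0717
finger_force: 0.0
hinge [ 0.73642297 -0.00467855] [ 0.00020281 -0.00016628 -0.00018207  0.00022046]
shift [ 0.506 -1.174  0.007] turn [0.    0.    2.379] t 7.9 pos [ 0.6653 -0.1877  0.3414] F [-1.2  0.3  0.3] w 0.0717
[0.42352606 0.02194104 0.06      ]
[0.42954941 0.03031174 0.075     ]
[0.43557277 0.03868245 0.09      ]
can scene [(np.float64(0.4845), np.float64(-0.011)), (np.float64(0.4845), np.float64(-0.009500000000000001))]
```

View pics/can.png

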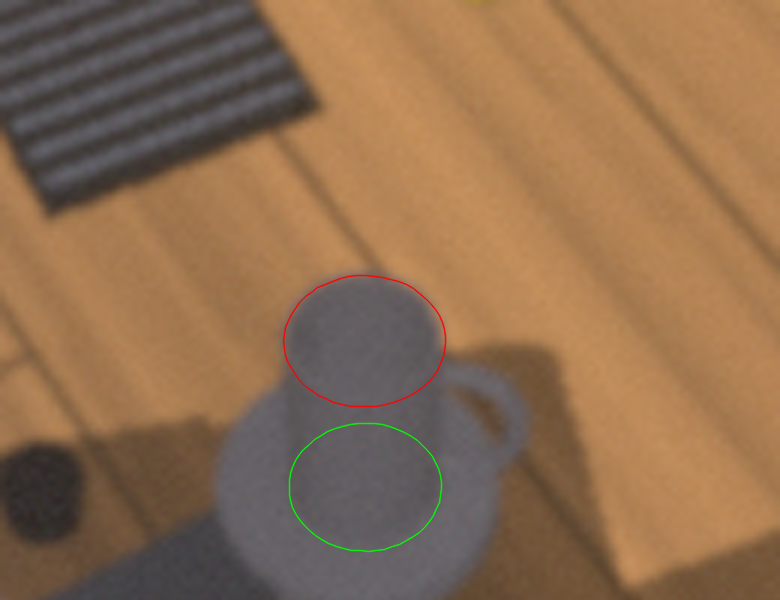

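The model rings lie on the can (rim at (365,340), base at (366,487) in the crop). The handle ends at about (527,420), pointing along about 145° in the world. I'll grip at tool yaw 145°, so the jaws close across the can's x.

```bash
python3 -m handwheel '[0,0,-0.09,0.03,-0.06,0,1, 0,0,-0.18,0.05,-0.12,0,1, 0,0,-0.27,0.08,-0.18,0,1, 0,0,-0.36,0.1,-0.24,0,1, 0,0,-0.45,0.13,-0.3,0,1, 0,0,-0.54,0.15,-0.36,0,1, 0,0,-0.63,0.18,-0.42,0,1, 0,0,-0.72,0.2,-0.48,0,1, 0,0,-0.81,0.23,-0.54,0,1, 0,0,-0.89,0.253,-0.587,0,1]'
python3 -c "
from h import *
to(.4845,-.0085,.25,2.53)"
```

```text
t: 8.83
eef_pos: [0.5743, -0.0964, 0.3394]
tool_rot: [[-0.066, 0.998, -0.001], [0.998, 0.066, 0.0], [0.0, -0.001, -1.0]]
force: [-1.2, -0.1, -0.1]
width: 0.0932
finger_force: 0.0
shift [ 0.468 -0.418  0.448] turn [-0.002 -0.002 -1.786] t 8.83 pos [ 0.5743 -0.0964  0.3394] F [-1.2 -0.1 -0.1] w 0.0932
```

```bash
python3 -m handwheel '[0,0,-0.09,0.05,-0.04,0,1, 0,0,-0.18,0.1,-0.09,0,1, 0,0,-0.27,0.16,-0.14,0,1, 0,0,-0.36,0.21,-0.19,0.05,1, 0,0,-0.45,0.26,-0.23,0.1,1, 0,0,-0.54,0.31,-0.28,0.15,1, 0,0,-0.63,0.36,-0.32,0.2,1, 0,0,-0.72,0.41,-0.37,0.25,1, 0,0,-0.81,0.468,-0.418,0.3,1, 0,0,-0.893,0.468,-0.418,0.35,1]'
python3 -m handwheel '[0,0,-0.09,0,0,0.04,1, 0,0,-0.18,0,0,0.08,1, 0,0,-0.27,0,0,0.12,1, 0,0,-0.36,0,0,0.16,1, 0,0,-0.45,0,0,0.2,1, 0,0,-0.54,0,0,0.24,1, 0,0,-0.63,0,0,0.28,1, 0,0,-0.72,0,0,0.32,1, 0,0,-0.81,0,0,0.32,1, 0,0,-0.893,0,0,0.32,1]'
python3 -c "
from h import *
to(.4845,-.0085,.1,2.53)"
```

```text
t: 9.67
eef_pos: [0.484, -0.0076, 0.2692]
tool_rot: [[-0.491, 0.871, -0.001], [0.871, 0.491, 0.0], [0.001, -0.001, -1.0]]
force: [-0.2, -0.0, 0.2]
width: 0.0929
finger_force: 0.0
t: 10.5
eef_pos: [0.4849, -0.0089, 0.2051]
tool_rot: [[-0.819, 0.574, -0.002], [0.574, 0.819, 0.0], [0.002, -0.001, -1.0]]
force: [0.6, -0.1, 0.4]
width: 0.0931
finger_force: 0.0
shift [0.002 0.001 0.526] turn [-0.002 -0.004 -0.   ] t 10.5 pos [ 0.4849 -0.0089  0.2051] F [ 0.6 -0.1  0.4] w 0.0931
```

```bash
python3 -m handwheel '[0,0,0,0,0,0.07,1, 0,0,0,0,0,0.14,1, 0,0,0,0,0,0.21,1, 0,0,0,0,0,0.28,1, 0,0,0,0,0,0.35,1, 0,0,0,0,0,0.42,1, 0,0,0,0,0,0.48,1, 0,0,0,0,0,0.526,1, 0,0,0,0,0,0.526,0.6, 0,0,0,0,0,0.526,0.4]' 25
python3 -m handwheel '[0,0,0,0,0,0,0.4, 0,0,0,0,0,0,0.4, 0,0,0,0,0,0,0.4, 0,0,0,0,0,0,0.4, 0,0,0,0,0,-0.03,0.4, 0,0,0,0,0,-0.08,0.4, 0,0,0,0,0,-0.15,0.4, 0,0,0,0,0,-0.22,0.4, 0,0,0,0,0,-0.29,0.4, 0,0,0,0,0,-0.36,0.4]' 25
python3 -c "
from h import *
to(.453,-.2795,.17,2.53)"
```

```text
t: 11.33
eef_pos: [0.4855, -0.0089, 0.101]
tool_rot: [[-0.817, 0.576, -0.001], [0.576, 0.817, 0.0], [0.001, -0.001, -1.0]]
force: [0.9, -0.6, -0.1]
width: 0.084
finger_force: 0.0
t: 12.17
eef_pos: [0.4856, -0.009, 0.1748]
tool_rot: [[-0.818, 0.576, 0.0], [0.576, 0.818, -0.0], [-0.0, -0.0, -1.0]]
force: [0.8, 0.1, -3.4]
width: 0.0633
finger_force: 24.8
shift [-0.646 -1.2    0.024] turn [-0.     0.    -0.004] t 12.17 pos [ 0.4856 -0.009   0.1748] F [ 0.8  0.1 -3.4] w 0.0633
```

```bash
python3 -m handwheel '[0,0,0,-0.02,-0.04,0,0.4, 0,0,0,-0.05,-0.1,0,0.4, 0,0,0,-0.09,-0.17,0,0.4, 0,0,0,-0.13,-0.24,0,0.4, 0,0,0,-0.17,-0.32,0,0.4, 0,0,0,-0.21,-0.39,0,0.4, 0,0,0,-0.25,-0.46,0,0.4, 0,0,0,-0.28,-0.52,0,0.4, 0,0,0,-0.3,-0.56,0,0.4, 0,0,0,-0.323,-0.6,0,0.4]'
python3 -m handwheel '[0,0,0,-0.03,-0.06,0,0.4, 0,0,0,-0.07,-0.13,0,0.4, 0,0,0,-0.11,-0.2,0,0.4, 0,0,0,-0.15,-0.28,0,0.4, 0,0,0,-0.19,-0.36,0,0.4, 0,0,0,-0.23,-0.43,0,0.4, 0,0,0,-0.27,-0.5,0,0.4, 0,0,0,-0.3,-0.56,0,0.4, 0,0,0,-0.323,-0.6,0,0.4, 0,0,0,-0.323,-0.6,0,0.4]'
python3 - <<'E'
from h import *
to(.453,-.2795,.088,2.53)
c=manip.camera("top");d=manip.camera("scene")
m=(d["img"].max(2)<75).astype(np.uint8);
A=crop(d,220,160,130,110,6)[:600,:800]
for k,col in((.453,-.2795),(0,0,255)),: ring(d,A,(*k,.006),.032,col,(220,160),6);ring(d,A,(*k,.006),.07,col,(220,160),6)
cv2.imwrite("pics/mat.png",A)
E
```

```text
t: 13.0
eef_pos: [0.4689, -0.1451, 0.1731]
tool_rot: [[-0.817, 0.576, -0.001], [0.576, 0.817, 0.0], [0.001, -0.0, -1.0]]
force: [0.5, -0.4, -2.8]
width: 0.0626
finger_force: 24.8
t: 13.83
eef_pos: [0.453, -0.2809, 0.1732]
tool_rot: [[-0.817, 0.577, 0.0], [0.577, 0.817, -0.0], [-0.0, -0.0, -1.0]]
force: [0.2, 0.2, -3.0]
width: 0.0627
finger_force: 24.8
shift [0.004 0.006 0.426] turn [-0.     0.    -0.007] t 13.83 pos [ 0.453  -0.2809  0.1732] F [ 0.2  0.2 -3. ] w 0.0627
```

View pics/mat.png

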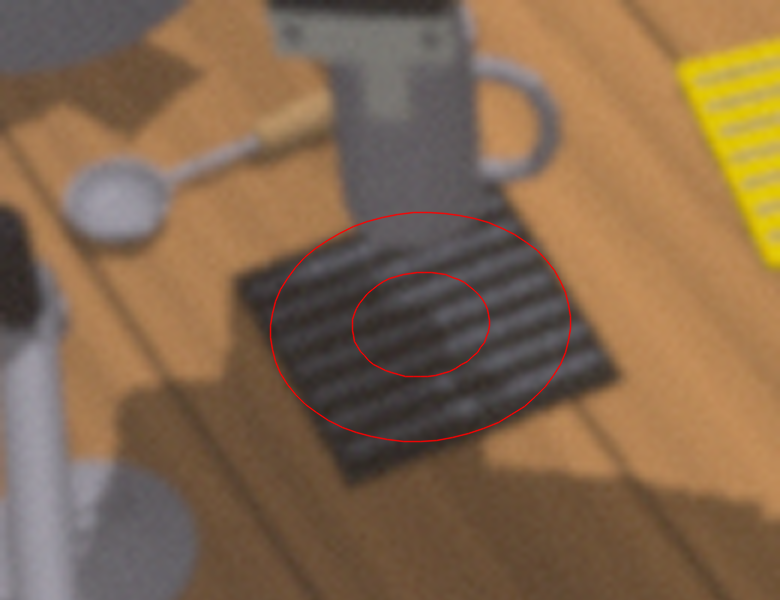

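The can hangs at (410,150) over the mat. The red target rings at (421,327) are centred on the mat, whose corners are (237,285), (350,487) and (620,378). Set it down.

```bash
python3 -m handwheel '[0,0,0,0,0,0.04,0.4, 0,0,0,0,0,0.1,0.4, 0,0,0,0,0,0.16,0.4, 0,0,0,0,0,0.22,0.4, 0,0,0,0,0,0.28,0.4, 0,0,0,0,0,0.33,0.4, 0,0,0,0,0,0.37,0.4, 0,0,0,0,0,0.4,0.4, 0,0,0,0,0,0.415,0.4, 0,0,0,0,0,0.425,0.4]'
python3 -m handwheel '[0,0,0,0,0,0.003,0.4, 0,0,0,0,0,0.006,0.4, 0,0,0,0,0,0.006,0.4, 0,0,0,0,0,0.006,0.75, 0,0,0,0,0,0.006,0.85, 0,0,0,0,0,0.006,1, 0,0,0,0,0,0.006,1, 0,0,0,0,0,0.006,1, 0,0,0,0,0,0.006,1, 0,0,0,0,0,0.006,1]'
```

```text
t: 14.77
eef_pos: [0.4533, -0.2795, 0.0881]
tool_rot: [[-0.818, 0.576, -0.0], [0.576, 0.818, 0.0], [0.0, 0.0, -1.0]]
force: [-0.5, 0.5, -2.8]
width: 0.0627
finger_force: 24.8
t: 15.6
eef_pos: [0.4532, -0.2796, 0.0871]
tool_rot: [[-0.817, 0.576, -0.0], [0.576, 0.817, 0.0], [0.0, -0.0, -1.0]]
force: [-0.7, -0.1, 0.8]
width: 0.0928
finger_force: 0.0
```

```bash
python3 -m handwheel '[0,0,0,0,0,-0.05,1, 0,0,0,0,0,-0.14,1, 0,0,0,0,0,-0.24,1, 0,0,0,0,0,-0.34,1, 0,0,0,0,0,-0.44,1, 0,0,0,0,0,-0.54,1, 0,0,0,0,0,-0.64,1, 0,0,0,0,0,-0.74,1, 0,0,0,0,0,-0.84,1, 0,0,0,0,0,-0.9,1]'
python3 -c "
from h import *
to(.44,.2495,.26,2.53)"
```

```text
t: 16.43
eef_pos: [0.4535, -0.2798, 0.2701]
tool_rot: [[-0.817, 0.576, 0.002], [0.576, 0.817, -0.002], [-0.003, -0.0, -1.0]]
force: [-0.6, -0.5, -0.6]
width: 0.093
finger_force: 0.0
shift [1.58  2.124 0.046] turn [-0.     0.005 -0.004] t 16.43 pos [ 0.4535 -0.2798  0.2701] F [-0.6 -0.5 -0.6] w 0.093
```

```bash
python3 -m handwheel '[0,0,0,0.03,0.04,0,1, 0,0,0,0.09,0.12,0,1, 0,0,0,0.16,0.21,0,1, 0,0,0,0.23,0.31,0,1, 0,0,0,0.3,0.41,0,1, 0,0,0,0.38,0.51,0,1, 0,0,0,0.45,0.61,0,1, 0,0,0,0.52,0.71,0,1, 0,0,0,0.6,0.8,0,1, 0,0,0,0.67,0.9,0,1]'
python3 -m handwheel '[0,0,0,0.07,0.1,0,1, 0,0,0,0.15,0.2,0,1, 0,0,0,0.22,0.3,0,1, 0,0,0,0.29,0.39,0,1, 0,0,0,0.37,0.49,0,1, 0,0,0,0.44,0.59,0,1, 0,0,0,0.5,0.67,0,1, 0,0,0,0.54,0.73,0,1, 0,0,0,0.57,0.77,0,1, 0,0,0,0.59,0.8,0,1]'
python3 - <<'E'
from h import *
to(.44,.2495,.25,2.53)
c=manip.camera("top");d=manip.camera("scene")
W=np.zeros((600,800,3),np.uint8)
A=crop(c,195,235,60,60,6);ring(c,A,(.44,.2495,.122),.023,(0,0,255),(195,235),6);ring(c,A,(.44,.2495,0),.031,(0,255,0),(195,235),6);W[:360,:360]=A
A=crop(d,370,300,70,80,6);ring(d,A,(.44,.2495,.122),.023,(0,0,255),(370,300),6);ring(d,A,(.44,.2495,0),.031,(0,255,0),(370,300),6);W[:480,370:790]=A
A=crop(d,230,150,120,75,3);W[365:590,:360]=A
cv2.imwrite("pics/glass.png",W)
E
```

```text
t: 17.27
eef_pos: [0.4462, -0.0535, 0.2666]
tool_rot: [[-0.817, 0.576, -0.001], [0.576, 0.817, 0.0], [0.001, -0.0, -1.0]]
force: [0.3, 0.6, 0.6]
width: 0.093
finger_force: 0.0
t: 18.1
eef_pos: [0.4423, 0.1445, 0.2667]
tool_rot: [[-0.818, 0.575, -0.001], [0.575, 0.818, -0.0], [0.001, -0.001, -1.0]]
force: [-0.2, 0.4, -0.7]
width: 0.0928
finger_force: 0.0
shift [0.311 0.423 0.084] turn [-0.001 -0.001 -0.003] t 18.1 pos [0.4423 0.1445 0.2667] F [-0.2  0.4 -0.7] w 0.0928
```

View pics/glass.png

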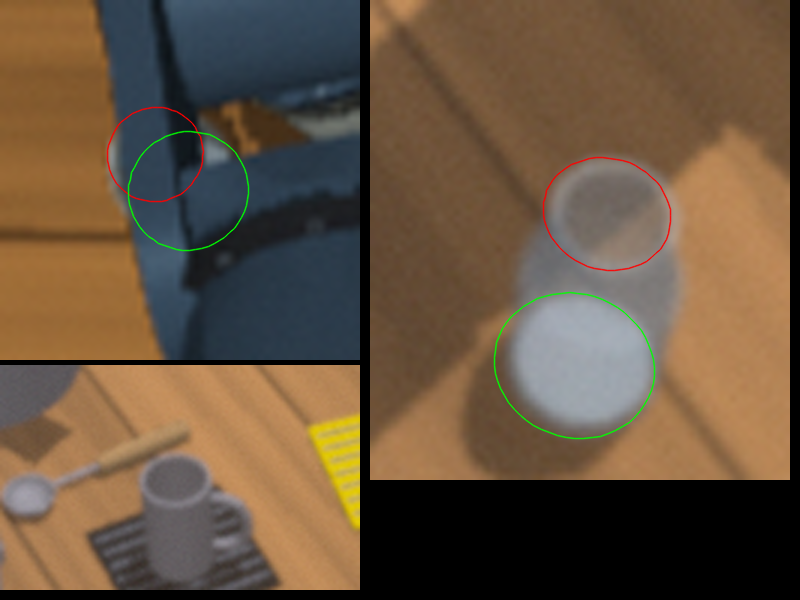

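The can stands upright on the mat. In the scene crop the bottle rim centre is at about (615,215) and my ring centre at (607,213), so I'll shift the estimate about 2 mm to (0.4385, 0.2505).

```bash
python3 -m handwheel '[0,0,0,0.03,0.05,0,1, 0,0,0,0.07,0.1,0,1, 0,0,0,0.12,0.15,0.05,1, 0,0,0,0.16,0.2,0.1,1, 0,0,0,0.2,0.26,0.15,1, 0,0,0,0.24,0.31,0.2,1, 0,0,0,0.27,0.36,0.25,1, 0,0,0,0.29,0.39,0.3,1, 0,0,0,0.31,0.415,0.35,1, 0,0,0,0.319,0.423,0.37,1]' 6
python3 -c "
from h import *
to(.4385,.2505,.112,2.53)"
```

```text
t: 19.03
eef_pos: [0.4392, 0.2497, 0.1915]
tool_rot: [[-0.818, 0.576, -0.002], [0.576, 0.818, -0.001], [0.001, -0.002, -1.0]]
force: [0.0, 0.1, -0.3]
width: 0.093
finger_force: 0.0
shift [0.005 0.002 0.398] turn [-0.003 -0.002 -0.004] t 19.03 pos [0.4392 0.2497 0.1915] F [ 0.   0.1 -0.3] w 0.093
```

```bash
python3 -m handwheel '[0,0,0,0.005,0.002,0.05,1, 0,0,0,0.005,0.002,0.1,1, 0,0,0,0.005,0.002,0.15,1, 0,0,0,0.005,0.002,0.21,1, 0,0,0,0.005,0.002,0.27,1, 0,0,0,0.005,0.002,0.32,1, 0,0,0,0.005,0.002,0.36,1, 0,0,0,0.005,0.002,0.39,1, 0,0,0,0.005,0.002,0.398,0.8, 0,0,0,0.005,0.002,0.398,0.65]' 6
python3 -m handwheel '[0,0,0,0,0,0,0.6, 0,0,0,0,0,0,0.6, 0,0,0,0,0,0,0.6, 0,0,0,0,0,0,0.6, 0,0,0,0,0,0,0.6, 0,0,0,0,0,0,0.6, 0,0,0,0,0,0,0.6, 0,0,0,0,0,0,0.6, 0,0,0,0,0,0,0.6, 0,0,0,0,0,0,0.6]' 6
python3 - <<'E'
from h import *
to(.4385,.2505,.112,2.53)
d=manip.camera("scene")
A=crop(d,355,270,100,100,6);cv2.imwrite("pics/grip.png",A)
E
```

```text
t: 19.87
eef_pos: [0.439, 0.2502, 0.1133]
tool_rot: [[-0.817, 0.576, -0.0], [0.576, 0.817, -0.0], [0.0, -0.0, -1.0]]
force: [-0.8, 0.8, -0.4]
width: 0.084
finger_force: 0.0
t: 20.7
eef_pos: [0.439, 0.2503, 0.1135]
tool_rot: [[-0.817, 0.576, -0.0], [0.576, 0.817, -0.0], [0.0, -0.0, -1.0]]
force: [0.8, -0.3, 0.3]
width: 0.0558
finger_force: 0.0
shift [ 0.003 -0.001  0.008] turn [-0.    -0.    -0.004] t 20.7 pos [0.439  0.2503 0.1135] F [ 0.8 -0.3  0.3] w 0.0558
```

View pics/grip.png

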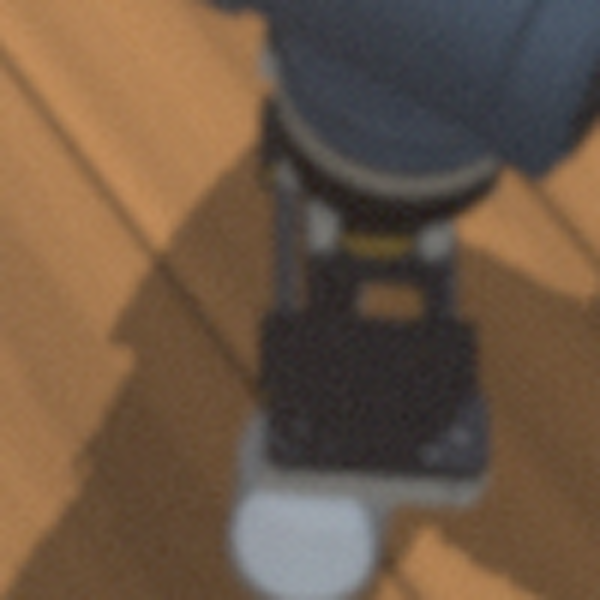

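The jaws stand either side of the neck without contact (opening 56 mm), and the base is still at crop (305,540), unmoved. Close lightly, then lift.

```bash
python3 -m handwheel '[0,0,0,0,0,0,0.56, 0,0,0,0,0,0,0.53, 0,0,0,0,0,0,0.51, 0,0,0,0,0,0,0.49, 0,0,0,0,0,0,0.47, 0,0,0,0,0,0,0.45, 0,0,0,0,0,0,0.4, 0,0,0,0,0,0,0.4, 0,0,0,0,0,0,0.4, 0,0,0,0,0,0,0.4]' 6.5
python3 -m handwheel '[0,0,0,0,0,-0.01,0.4, 0,0,0,0,0,-0.03,0.4, 0,0,0,0,0,-0.06,0.4, 0,0,0,0,0,-0.1,0.4, 0,0,0,0,0,-0.15,0.4, 0,0,0,0,0,-0.2,0.4, 0,0,0,0,0,-0.25,0.4, 0,0,0,0,0,-0.3,0.4, 0,0,0,0,0,-0.33,0.4, 0,0,0,0,0,-0.35,0.4]' 6.5
python3 - <<'E'
from h import *
to(.488,-.013,.18,2.53)
E
```

```text
t: 21.58
eef_pos: [0.4391, 0.2504, 0.1136]
tool_rot: [[-0.817, 0.576, 0.0], [0.576, 0.817, 0.0], [-0.0, 0.0, -1.0]]
force: [0.9, -0.6, 1.4]
width: 0.0454
finger_force: 6.5
t: 22.42
eef_pos: [0.4393, 0.2504, 0.1847]
tool_rot: [[-0.817, 0.576, 0.001], [0.576, 0.817, 0.001], [-0.001, 0.001, -1.0]]
force: [0.4, -0.6, -1.6]
width: 0.0454
finger_force: 6.5
shift [-0.958 -0.937  0.023] turn [ 0.002  0.001 -0.004] t 22.42 pos [0.4393 0.2504 0.1847] F [ 0.4 -0.6 -1.6] w 0.0454
```

```bash
python3 -m handwheel '[0,0,0,-0.01,-0.01,0,0.4, 0,0,0,-0.04,-0.04,0,0.4, 0,0,0,-0.08,-0.08,0,0.4, 0,0,0,-0.13,-0.13,0,0.4, 0,0,0,-0.19,-0.19,0,0.4, 0,0,0,-0.25,-0.25,0,0.4, 0,0,0,-0.31,-0.31,0,0.4, 0,0,0,-0.37,-0.37,0,0.4, 0,0,0,-0.43,-0.43,0,0.4, 0,0,0,-0.49,-0.49,0,0.4]'
python3 -m handwheel '[0,0,0,-0.06,-0.06,0,0.4, 0,0,0,-0.12,-0.12,0,0.4, 0,0,0,-0.18,-0.17,0,0.4, 0,0,0,-0.24,-0.23,0,0.4, 0,0,0,-0.3,-0.29,0,0.4, 0,0,0,-0.36,-0.34,0,0.4, 0,0,0,-0.41,-0.39,0,0.4, 0,0,0,-0.445,-0.425,0,0.4, 0,0,0,-0.46,-0.44,0,0.4, 0,0,0,-0.468,-0.447,0,0.4]'
python3 -m handwheel '[0,0,0,0,0,0.03,0.4, 0,0,0,0,0,0.07,0.4, 0,0,0,0,0,0.11,0.4, 0,0,0,0,0,0.14,0.4, 0,0,0,0,0,0.16,0.4, 0,0,0,0,0,0.17,0.4, 0,0,0,0,0,0.17,0.4, 0,0,0,0,0,0.17,0.4, 0,0,0,0,0,0.17,0.4, 0,0,0,0,0,0.17,0.4]'
python3 - <<'E'
from h import *
to(.488,-.013,.135,2.53)
d=manip.camera("scene");g=gmap(d);z=manip.sense()["eef_pos"][2]-.1136
print("base z",z,[np.round(fit([d],[g],(.488,-.013),r,.012),4) for r in([(z,.031)],[(z,.031),(z+.075,.031)])], "plate",fit([d],[g],(.488,-.013),[(.02,.06),(0,.06)],.01))
A=crop(d,290,220,95,95,6)
p=manip.sense()["eef_pos"];ring(d,A,(.488,-.013,.02),.06,(0,255,0),(290,220),6);ring(d,A,(p[0],p[1],z),.031,(0,0,255),(290,220),6);cv2.imwrite("pics/place.png",A)
E
```

```text
t: 23.25
eef_pos: [0.4624, 0.1119, 0.183]
tool_rot: [[-0.817, 0.576, -0.001], [0.576, 0.817, -0.0], [0.001, -0.001, -1.0]]
force: [0.2, 0.2, -1.8]
width: 0.0454
finger_force: 6.5
t: 24.08
eef_pos: [0.4875, -0.0141, 0.1832]
tool_rot: [[-0.817, 0.577, -0.001], [0.577, 0.817, 0.0], [0.001, -0.0, -1.0]]
force: [0.9, -0.1, -0.8]
width: 0.0454
finger_force: 6.5
t: 24.92
eef_pos: [0.4879, -0.0133, 0.1498]
tool_rot: [[-0.817, 0.576, 0.001], [0.576, 0.817, -0.0], [-0.001, 0.0, -1.0]]
force: [-0.2, 0.1, -1.5]
width: 0.0456
finger_force: 6.5
shift [0.001 0.001 0.074] turn [ 0.001  0.001 -0.004] t 24.92 pos [ 0.4879 -0.0133  0.1498] F [-0.2  0.1 -1.5] w 0.0456
base z 0.03618039544592622 [array([ 0.4855, -0.018 ]), array([ 0.485 , -0.0175])] plate (np.float64(0.486), np.float64(-0.0135))
```

```bash
python3 -m handwheel '[0,0,0,0,0,0.005,0.4, 0,0,0,0,0,0.01,0.4, 0,0,0,0,0,0.015,0.4, 0,0,0,0,0,0.02,0.4, 0,0,0,0,0,0.025,0.4, 0,0,0,0,0,0.03,0.4, 0,0,0,0,0,0.035,0.4, 0,0,0,0,0,0.04,0.4, 0,0,0,0,0,0.04,0.4, 0,0,0,0,0,0.04,0.4]'
python3 -m handwheel '[0,0,0,0,0,0.004,0.4, 0,0,0,0,0,0.008,0.4, 0,0,0,0,0,0.012,0.4, 0,0,0,0,0,0.016,0.4, 0,0,0,0,0,0.02,0.4, 0,0,0,0,0,0.024,0.4, 0,0,0,0,0,0.028,0.4, 0,0,0,0,0,0.028,0.4, 0,0,0,0,0,0.028,0.4, 0,0,0,0,0,0.028,0.4]'
```

```text
t: 25.8
eef_pos: [0.4877, -0.0132, 0.1415]
tool_rot: [[-0.817, 0.576, -0.0], [0.576, 0.817, 0.0], [0.0, -0.0, -1.0]]
force: [-0.9, -0.2, -2.1]
width: 0.0453
finger_force: 6.5
t: 26.63
eef_pos: [0.4878, -0.0133, 0.136]
tool_rot: [[-0.817, 0.576, 0.0], [0.576, 0.817, -0.0], [-0.0, 0.0, -1.0]]
force: [-0.0, -0.5, -0.8]
width: 0.0454
finger_force: 6.5
```

```bash
python3 -m handwheel '[0,0,0,0,0,0.002,0.4, 0,0,0,0,0,0.004,0.4, 0,0,0,0,0,0.006,0.4, 0,0,0,0,0,0.008,0.4, 0,0,0,0,0,0.01,0.4, 0,0,0,0,0,0.012,0.4, 0,0,0,0,0,0.012,0.4, 0,0,0,0,0,0.012,0.4, 0,0,0,0,0,0.012,0.4, 0,0,0,0,0,0.012,0.4]'
python3 - <<'E'
from h import *
d=manip.camera("scene");g=gmap(d);z=.02
to(.488,-.013,.1336,2.53)
print([np.round(fit([d],[g],(.488,-.013),r,.012),4) for r in([(z,.031)],[(z,.031),(z+.075,.031)])])
E
```

```text
t: 27.47
eef_pos: [0.4878, -0.0132, 0.1336]
tool_rot: [[-0.817, 0.576, 0.0], [0.576, 0.817, -0.0], [-0.0, 0.0, -1.0]]
force: [0.1, -0.2, -0.2]
width: 0.0456
finger_force: 6.5
shift [-0.     0.002 -0.   ] turn [ 0.     0.    -0.005] t 27.52 pos [ 0.4878 -0.0132  0.1336] F [-0.  -0.7  0.3] w 0.0457
[array([ 0.4835, -0.017 ]), array([ 0.484 , -0.0165])]
```

```bash
python3 -m handwheel '[0,0,0,0,0,0.002,0.4, 0,0,0,0,0,0.003,0.4, 0,0,0,0,0,0.003,0.4, 0,0,0,0,0,0.003,0.5, 0,0,0,0,0,0.003,0.52, 0,0,0,0,0,0.003,0.56, 0,0,0,0,0,0.003,0.62, 0,0,0,0,0,0.003,0.7, 0,0,0,0,0,0.003,0.8, 0,0,0,0,0,0.003,0.9]' 6
python3 -m handwheel '[0,0,0,0,0,0,1, 0,0,0,0,0,0,1, 0,0,0,0,0,-0.03,1, 0,0,0,0,0,-0.1,1, 0,0,0,0,0,-0.2,1, 0,0,0,0,0,-0.32,1, 0,0,0,0,0,-0.46,1, 0,0,0,0,0,-0.62,1, 0,0,0,0,0,-0.8,1, 0,0,0,0,0,-0.98,1]'
python3 - <<'E'
from h import *
d=manip.camera("scene");g=gmap(d);c=manip.camera("top");gc=gmap(c)
to(.668,-.187,.36,1.19)
f=lambda cs,gs:[np.round(fit(cs,gs,(.487,-.014),r,.012),4).tolist() for r in([(.142,.023)],[(.142,.023),(.02,.031)],[(.02,.06),(0,.06)])]
print("scene",f([d],[g]),"top",f([c],[gc]))
A=crop(d,290,200,100,100,6)
for z,r,k in((.02,.06,(0,255,0)),(.142,.023,(0,0,255)),(.02,.031,(255,0,0))):ring(d,A,(.488,-.0133,z),r,k,(290,200),6)
cv2.imwrite("pics/placed.png",A)
E
```

```text
t: 28.35
eef_pos: [0.4877, -0.0133, 0.1329]
tool_rot: [[-0.817, 0.576, -0.0], [0.576, 0.817, -0.0], [0.0, -0.0, -1.0]]
force: [0.5, -0.1, -0.5]
width: 0.073
finger_force: 0.0
t: 29.18
eef_pos: [0.4872, -0.0132, 0.3311]
tool_rot: [[-0.817, 0.576, 0.0], [0.576, 0.817, 0.0], [0.0, 0.0, -1.0]]
force: [-0.5, 0.3, 0.4]
width: 0.0931
finger_force: 0.0
shift [-1.231 -0.195 -0.117] turn [0.018 0.008 2.676] t 29.28 pos [ 0.4894 -0.0134  0.3348] F [-0.2 -0.8 -0. ] w 0.093
scene [[0.4875, -0.016], [0.483, -0.016], [0.4845, -0.016]] top [[0.491, -0.024], [0.501, -0.028], [0.501, -0.027]]
```

View pics/placed.png

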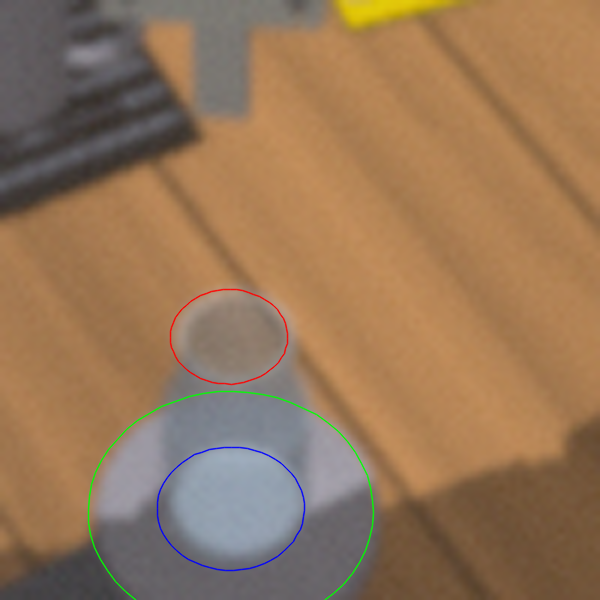

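The bottle stands upright on the plate: rim at crop (237,337), base at (237,503), and the plate's edges at about 95 and 380 give a centre of 238. So it is centred within about 1 mm. Now fetch the knob at about (0.668, -0.187). It has to go to hinge + 0.195 m towards the mouth, which is (0.5415, -0.0114).

```bash
python3 -m handwheel '[0,0,0.09,-0.06,-0.01,-0.01,1, 0,0,0.18,-0.12,-0.02,-0.02,1, 0,0,0.27,-0.18,-0.03,-0.03,1, 0,0,0.36,-0.24,-0.04,-0.04,1, 0,0,0.45,-0.3,-0.05,-0.05,1, 0,0,0.54,-0.36,-0.06,-0.05,1, 0,0,0.63,-0.42,-0.07,-0.05,1, 0,0,0.72,-0.48,-0.08,-0.05,1, 0,0,0.81,-0.55,-0.09,-0.05,1, 0,0,0.893,-0.615,-0.1,-0.05,1]' 15
python3 -c "
from h import *
to(.668,-.187,.34,1.19)"
```

```text
t: 30.12
eef_pos: [0.577, -0.1009, 0.3386]
tool_rot: [[-0.487, 0.874, -0.001], [0.874, 0.487, 0.0], [0.0, -0.0, -1.0]]
force: [0.7, 0.7, 0.1]
width: 0.093
finger_force: 0.0
shift [-0.598  0.188 -0.007] turn [-1.000e-03 -0.000e+00  1.778e+00] t 30.12 pos [ 0.577  -0.1009  0.3386] F [0.7 0.7 0.1] w 0.093
```

```bash
python3 -m handwheel '[0,0,0.09,-0.06,0.02,0,1, 0,0,0.18,-0.12,0.04,0,1, 0,0,0.27,-0.19,0.06,0,1, 0,0,0.36,-0.26,0.08,0,1, 0,0,0.45,-0.33,0.1,0,1, 0,0,0.54,-0.4,0.12,0,1, 0,0,0.63,-0.46,0.14,0,1, 0,0,0.72,-0.52,0.16,0,1, 0,0,0.81,-0.56,0.18,0,1, 0,0,0.889,-0.598,0.188,0,1]'
python3 -m handwheel '[0,0,0.1,0,0,0,1, 0,0,0.2,0,0,0,1, 0,0,0.3,0,0,0,1, 0,0,0.4,0,0,0,1, 0,0,0.5,0,0,0,1, 0,0,0.6,0,0,0,1, 0,0,0.7,0,0,0,1, 0,0,0.8,0,0,0,1, 0,0,0.889,0,0,0,1, 0,0,0.889,0,0,0,1]'
python3 - <<'E'
from h import *
to(.6665,-.187,.2605,1.19)
d=manip.camera("scene");g=gmap(d)
print([np.round(fit([d],[g],(.667,-.187),[(.289,.011)],.01),4)])
E
```

```text
t: 30.95
eef_pos: [0.6684, -0.1867, 0.3382]
tool_rot: [[-0.064, 0.998, -0.001], [0.998, 0.064, 0.0], [0.0, -0.001, -1.0]]
force: [0.1, 0.3, 0.3]
width: 0.0932
finger_force: 0.0
t: 31.78
eef_pos: [0.6679, -0.1863, 0.3385]
tool_rot: [[0.371, 0.928, -0.001], [0.928, -0.371, 0.0], [-0.0, -0.001, -1.0]]
force: [-0.0, -0.6, 0.4]
width: 0.0927
finger_force: 0.0
shift [-0.006 -0.005  0.39 ] turn [-0.001  0.     0.001] t 31.78 pos [ 0.6679 -0.1863  0.3385] F [-0.  -0.6  0.4] w 0.0927
[array([ 0.6645, -0.1885])]
```

```bash
python3 -m handwheel '[0,0,0,-0.006,-0.005,0.05,1, 0,0,0,-0.006,-0.005,0.1,1, 0,0,0,-0.006,-0.005,0.15,1, 0,0,0,-0.006,-0.005,0.2,1, 0,0,0,-0.006,-0.005,0.25,1, 0,0,0,-0.006,-0.005,0.3,1, 0,0,0,-0.006,-0.005,0.35,1, 0,0,0,-0.006,-0.005,0.39,1, 0,0,0,-0.006,-0.005,0.39,0.5, 0,0,0,-0.006,-0.005,0.39,0.1]' 15
python3 -m handwheel '[0,0,0,0,0,0,0.1, 0,0,0,0,0,0,0.1, 0,0,0,0,0,0,0.1, 0,0,0,0,0,0,0.1, 0,0,0,0,0,0,0.1, 0,0,0,0,0,0,0.1, 0,0,0,0,0,0,0.1, 0,0,0,0,0,0,0.1, 0,0,0,0,0,0,0.1, 0,0,0,0,0,0,0.1]' 15
python3 -c "
import numpy as np
from h import *
to(.5415,-.0114,.2605,.0346)
p=manip.sense()['eef_pos'][:2]-[.7364,-.0047];print('r',np.hypot(*p),'angle to go',np.arctan2(p[1],p[0])%6.2832-np.arctan2(-.0086,-.2486)%6.2832)
for a in np.linspace(.04,.4,10): print((a/.5).round(3),(.195*(1-np.cos(a))/.2).round(3),(-.195*np.sin(a)/.2).round(3))"
```

```text
t: 32.67
eef_pos: [0.6666, -0.1871, 0.2606]
tool_rot: [[0.369, 0.929, -0.001], [0.929, -0.369, 0.0], [-0.0, -0.001, -1.0]]
force: [-0.1, -0.2, 0.7]
width: 0.0842
finger_force: 0.0
t: 33.5
eef_pos: [0.6666, -0.1872, 0.2609]
tool_rot: [[0.37, 0.929, -0.0], [0.929, -0.37, 0.0], [0.0, -0.0, -1.0]]
force: [0.1, -0.6, -0.2]
width: 0.022
finger_force: 15.0
shift [ 0.585 -0.906  0.002] turn [-0.    -0.     2.315] t 33.5 pos [ 0.6666 -0.1872  0.2609] F [ 0.1 -0.6 -0.2] w 0.022
r 0.1953440433209207 angle to go 1.1710494968734224
0.08 0.001 -0.039
0.16 0.003 -0.078
0.24 0.007 -0.117
0.32 0.012 -0.155
0.4 0.019 -0.194
0.48 0.028 -0.232
0.56 0.038 -0.269
0.64 0.049 -0.307
0.72 0.063 -0.343
0.8 0.077 -0.38
```

```bash
python3 -m handwheel '[0,0,0.08,0.001,-0.039,0,0.1, 0,0,0.16,0.003,-0.078,0,0.1, 0,0,0.24,0.007,-0.117,0,0.1, 0,0,0.32,0.012,-0.155,0,0.1, 0,0,0.4,0.019,-0.194,0,0.1, 0,0,0.48,0.028,-0.232,0,0.1, 0,0,0.56,0.038,-0.269,0,0.1, 0,0,0.64,0.049,-0.307,0,0.1, 0,0,0.72,0.063,-0.343,0,0.1, 0,0,0.8,0.077,-0.38,0,0.1]'
python3 -m handwheel '[0,0,0.08,0.001,-0.039,0,0.1, 0,0,0.16,0.003,-0.078,0,0.1, 0,0,0.24,0.007,-0.117,0,0.1, 0,0,0.32,0.012,-0.155,0,0.1, 0,0,0.4,0.019,-0.194,0,0.1, 0,0,0.48,0.028,-0.232,0,0.1, 0,0,0.56,0.038,-0.269,0,0.1, 0,0,0.64,0.049,-0.307,0,0.1, 0,0,0.72,0.063,-0.343,0,0.1, 0,0,0.8,0.077,-0.38,0,0.1]'
python3 -c "
from h import *
to(.5415,-.0114,.2605,.0346)
p=manip.sense()['eef_pos'][:2]-[.7364,-.0047];print('r',np.hypot(*p),'angle to go',np.arctan2(p[1],p[0])%6.2832-np.arctan2(-.0086,-.2486)%6.2832)"
```

```text
t: 34.33
eef_pos: [0.6011, -0.1451, 0.2609]
tool_rot: [[0.704, 0.71, -0.001], [0.71, -0.704, -0.001], [-0.001, 0.0, -1.0]]
force: [-1.2, -1.7, 0.2]
width: 0.0219
finger_force: 15.0
t: 35.17
eef_pos: [0.5569, -0.0809, 0.2609]
tool_rot: [[0.925, 0.38, -0.003], [0.38, -0.925, -0.001], [-0.004, -0.0, -1.0]]
force: [-7.2, -3.9, 1.9]
width: 0.0217
finger_force: 15.0
shift [ 0.061 -0.35   0.002] turn [0.001 0.007 0.711] t 35.17 pos [ 0.5569 -0.0809  0.2609] F [-7.2 -3.9  1.9] w 0.0217
r 0.19503726139458707 angle to go 0.36668697013591256
```

```bash
python3 -m handwheel '[0,0,0.08,-0.001,-0.039,0,0.1, 0,0,0.16,0.001,-0.078,0,0.1, 0,0,0.24,0.004,-0.117,0,0.1, 0,0,0.32,0.01,-0.155,0,0.1, 0,0,0.4,0.017,-0.194,0,0.1, 0,0,0.48,0.026,-0.232,0,0.1, 0,0,0.56,0.036,-0.269,0,0.1, 0,0,0.64,0.047,-0.307,0,0.1, 0,0,0.711,0.06,-0.343,0,0.1, 0,0,0.711,0.061,-0.35,0,0.1]'
python3 -m handwheel '[0,0,0,0,0,0,0.1, 0,0,0,0,0,0,0.1, 0,0,0,0,0,0,0.1, 0,0,0,0,0,0,0.1, 0,0,0,0,0,0,0.1, 0,0,0,0,0,0,0.1, 0,0,0,0,0,0,0.1, 0,0,0,0,0,0,0.1, 0,0,0,0,0,0,0.1, 0,0,0,0,0,0,0.1]' 8
python3 - <<'E'
from h import *
to(.5415,-.0114,.2605,.0346)
P=np.array([(.5417,.009),(.5548,-.0752),(.6018,-.1455),(.6669,-.1871),(.6666,-.1872),(.6011,-.1451),(.5569,-.0809),manip.sense()["eef_pos"][:2]])
from scipy.optimize import least_squares as L
r=L(lambda h:np.hypot(*(P-h).T)-.195,[.738,-.005]);print(r.x,r.fun.round(4))
print("outlet",r.x+(P[-1]-r.x)*.25/.195)
E
```

```text
t: 36.0
eef_pos: [0.5411, -0.0104, 0.2609]
tool_rot: [[0.999, 0.035, -0.004], [0.035, -0.999, -0.0], [-0.004, -0.0, -1.0]]
force: [-7.7, -1.2, 2.6]
width: 0.0214
finger_force: 15.0
t: 36.83
eef_pos: [0.5415, -0.011, 0.2608]
tool_rot: [[0.999, 0.037, -0.004], [0.037, -0.999, 0.0], [-0.004, -0.0, -1.0]]
force: [-8.8, -0.1, 3.4]
width: 0.0219
finger_force: 8.0
shift [0.    0.002 0.002] turn [-0.001  0.007  0.005] t 36.83 pos [ 0.5415 -0.011   0.2608] F [-8.8 -0.1  3.4] w 0.0219
[ 0.73644019 -0.00482774] [ 0.0002 -0.0002 -0.0003  0.0001  0.0003 -0.0001 -0.      0.0001]
outlet [ 0.48645796 -0.01271127]
```

```bash
python3 -m handwheel '[0,0,0,0.005,0.001,0,0.1, 0,0,0,0.005,0.001,0,0.3, 0,0,0,0.005,0.001,0,0.4, 0,0,0,0.005,0.001,0,0.5, 0,0,0,0.005,0.001,0,0.6, 0,0,0,0.005,0.001,0,0.6, 0,0,0,0.005,0.001,0,0.7, 0,0,0,0.005,0.001,-0.03,0.7, 0,0,0,0.005,0.001,-0.1,0.8, 0,0,0,0.005,0.001,-0.2,0.8]' 5
python3 -m handwheel '[0,0,0,0,0,-0.1,0.8, 0,0,0,0,0,-0.2,0.8, 0,0,0,0,0,-0.3,0.8, 0,0,0,0,0,-0.4,0.8, 0,0,0,-0.1,0,-0.4,0.8, 0,0,0,-0.2,0,-0.4,0.8, 0,0,0,-0.3,0.05,-0.4,0.8, 0,0,0,-0.4,0.1,-0.4,0.8, 0,0,0,-0.5,0.15,-0.4,0.8, 0,0,0,-0.6,0.2,-0.4,0.8]'
python3 - <<'E'
from h import *
c=manip.camera("top");d=manip.camera("scene")
cs=[c,d];gs=[gmap(c),gmap(d)]
R=[(.289,.011)]
g0=cv2.cvtColor(d["img"],cv2.COLOR_RGB2GRAY)
# knob: dark blob near its expected projection, as centroid vs model line
u=proj(d,(.5415,-.0112,.263));x,y=u.round().astype(int)
m=(g0[y-20:y+21,x-14:x+15]<50).astype(np.uint8);n,l,s,ce=cv2.connectedComponentsWithStats(m)
print("knob expected",u,[( (ce[i]+[x-14,y-20]).round(1),s[i][4]) for i in range(1,n) if s[i][4]>20])
print("initial ref: knob at .5417,.009 projected",proj(d,(.5417,.009,.263)))
s=manip.sense();print(s["t"],s["eef_pos"],s["force"])
cv2.imwrite("pics/final.png",d["img"][:,:,::-1])
E
```

```text
t: 37.67
eef_pos: [0.5434, -0.0112, 0.3006]
tool_rot: [[0.999, 0.037, -0.002], [0.037, -0.999, 0.0], [-0.002, -0.0, -1.0]]
force: [-0.4, -0.8, 0.1]
width: 0.0724
finger_force: 0.0
t: 38.5
eef_pos: [0.4245, -0.0559, 0.3814]
tool_rot: [[0.999, 0.037, 0.001], [0.037, -0.999, -0.0], [0.001, 0.0, -1.0]]
force: [0.1, -0.2, -0.0]
width: 0.074
finger_force: 0.0
knob expected [307.10020316 233.93861239] [(array([306.3, 232.4]), np.int32(128))]
initial ref: knob at .5417,.009 projected [311.69936779 240.28244546]
38.6 [ 0.42384349 -0.05644796  0.38191894] [ 0.85197786 -0.31428943  0.07716467]
```

Run:
```python
from h import *
d=manip.camera("scene");g=gmap(d)
b=fit([d],[g],(.487,-.014),[(.02,.031)],.01);k=fit([d],[g],(.453,-.2795),[(.111,.032),(.111,.028)],.01)
print("bottle base",b,"can",k)
if np.hypot(b[0]-.4855,b[1]+.0155)<.006 and np.hypot(k[0]-.453,k[1]+.28)<.008: print(manip.close_job())
```

```text
bottle base (np.float64(0.484), np.float64(-0.017)) can (np.float64(0.451), np.float64(-0.28700000000000003))
the job is handed in; nothing more can be done
None
```

The job is handed in at about 39 s: the can stands on the black mat, the bottle is upright in the middle of the filling plate, and the outlet is about 2 mm from the mouth's centre by the arm's measured positions; I did not view a final picture.

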